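# Load the heavy parts of a power board into their carrier nests

## Task

Load the parts kit for the next power board: set the round black capacitor, the finned heat sink, the small transformer and the copper coil each into the nest whose recess matches its outline, fully down on the recess floor and upright. Once the coil is in its stepped round nest, close the aluminium screening can, mouth down, over it so that the can sits fully home on the ledge around the coil. Do not knock any of these parts over.

Things in the scene. Friction and masses are not known exactly. Their poses are not given: they have to be found in the camera images.
- capacitor: Round can capacitor: plain upright cylinder with black sleeve and silvery top disc with a thin cross score, 30 mm diameter, 45 mm tall, 35 to 70 g. Loose, standing upright on the table. Origin: centre of its underside, z up.
- heat_sink: Dark grey finned metal heat sink: block 64 mm long (its x) by 30 mm wide (its y) by 40 mm tall, with five upright fins along its length; gripped across its 30 mm width. 60 to 130 g. Loose, standing upright on the table. Origin: centre of its underside, z up.
- transformer: Small transformer: steel core and amber winding on a black foot, block outline 40 mm long (its x) by 26 mm wide (its y) by 38 mm tall; gripped across its 26 mm width. 55 to 115 g. Loose, standing upright on the table. Origin: centre of its underside, z up.
- coil: Bare copper coil on an upright bobbin with black end flanges (from above a black disc with a small steel centre), 28 mm diameter, 44 mm tall, 40 to 85 g. Loose, standing upright on the table. Origin: centre of its underside, z up.
- screen_can: Plain aluminium screening can standing mouth down: cylinder 50 mm outside diameter, 54 mm tall, closed flat top (3 mm), walls 2.5 mm (inside 45 mm diameter, 51 mm high), 35 to 70 g. It goes over the coil. Loose, standing upright on the table. Origin: centre of its underside, z up.
- nest_capacitor: White square plate 74 x 74 mm, 10 mm tall, with one round recess 42 mm in diameter at its centre; the recess floor (black) is 4 mm above the table, 6 mm below the plate's top. Takes the capacitor. Screwed down, cannot move. Origin: centre of its underside (on the table), z up.
- nest_heat_sink: White plate 104 (x) x 70 (y) mm, 10 mm tall, with the long rectangular recess 74 mm (x) by 40 mm (y) at its centre; recess floor (black) 4 mm above the table. Takes the heat sink, long side along the recess, either way round. Screwed down, cannot move. Origin: centre of its underside (on the table), z up.
- nest_transformer: White plate 82 (x) x 68 (y) mm, 10 mm tall, with the short rectangular recess 50 mm (x) by 36 mm (y) at its centre; recess floor (black) 4 mm above the table. Takes the transformer, long side along the recess, either way round. Screwed down, cannot move. Origin: centre of its underside (on the table), z up.
- nest_coil: White square plate 90 x 90 mm, 12 mm tall, with a stepped round recess at its centre: the outer recess, 62 mm diameter, goes down to a grey ledge 6 mm above the table; inside it a hole 40 mm in diameter goes down to the black floor 3 mm above the table. The coil stands on the floor of the inner hole; the screening can then stands on the ledge around it. Screwed down, cannot move. Origin: centre of its underside (on the table), z up.

How it is judged:
By the outcome, as a careful person would: the job done as asked, in the order asked, and still so for the second after the job is handed in, with the robot touching nothing.
It also fails if it takes over 128 s, if anything falls off the work surface, if the arm or the gripper's body presses on something with over 40 N, if the wrist force passes 120 N, or if a joint passes its speed limit or range.

## Robot

A 6-joint arm with a two-finger parallel gripper is mounted at the origin on the work surface. World frame = base frame: x ahead of the robot, y to its left, z up, the work surface at z = 0. Lengths are in m, angles in degrees, forces in N, time in s.
With the tool pointing down it reaches from about 0.3 to 0.75 m from the base axis. Payload 8.5 kg.
Tool frame: the origin (TCP) lies between the finger pads; the fingertips stand 25 mm ahead of it and the grasp point (between the pads) lies 6 mm ahead of it; x points along the fingers, y is the direction in which the jaws open and shut, and the axes are right-handed (so a half turn about x gives the same grasp; the last joint's range is limited). The gripper opens to 85 mm and grips with 20 to 120 N. Pads are 22 mm wide; open, the fingers measure 114 mm over their backs; the gripper's body (76 mm by 85 mm) begins 54 mm behind the grasp point. The pads swing forward as they close: fully open they stand 13 mm farther back than shut.
Start: joints at [58.367, 21.807, 74.336, -0, 83.858, -12.336], TCP at [0.182, 0.519, 0.256] pointing down, gripper open.
Joint ranges: [-178.18, 178.18], [-50.72, 133.34], [12.68, 142.11], [-81.47, 261.47], [9.98, 163.14], [-165.26, 165.26]. Speed limits (degrees/s): [136.94, 136.94, 180, 180, 180, 180].

## Interface

Orientations are given as a 3x3 rotation matrix whose columns are the frame's x, y, z axes.
In Python, from rig import sensors, get_image, workorder gives the robot as it stands.
- The arm moves only by the tool arm_command, never from a script. Its argument "plan" is a list that holds one entry, the list of rows, each a list of 6 numbers: the shift along the tool's x, y, z in units of 25 mm (1.0 is 25 mm), then the turn, a rotation vector about the tool's x, y, z in units of 6 degrees (1.0 is 6 degrees). In form: [[[dx, dy, dz, ax, ay, az], ...]]. A call has 1 to 10 rows; each row is the pose to reach, as a shift and turn from the pose commanded when the call began, along the tool's axes at that moment; what a row does not reach only later rows make up. A row lasts 1/10 s, in which the tool goes at most 50 mm and 8.59 degrees, less where a joint would pass 70% of its speed; a pose out of reach is approached as far as the arm can. A call with a gripper value outside its range is refused whole. "jaw" is the closure, from 0 (fully open) to 1 (shut), set as the call begins (left out, the last holds). The fingers move at their own pace and stop on an object; "newtons" is the grip in N (left out, the last holds). Time passes only in rows, so rows that repeat a pose let the fingers close. It gives the time, the measured TCP pose, the force and the opening at its end, in the units of the state.
- sensors.observe(): the state, without advancing time (a new reading comes with each control period).
- get_image(name): name is "scene" or "top"; returns a dict with "img" (420x560x3 uint8, red, green, blue), "fx", "fy", "cx", "cy" (pixels), "dist" ([k1, k2, p1, p2, k3] as OpenCV has them; the pictures are not rectified), "T" (4x4, takes a point from camera to world coordinates). Camera axes: x right, y up, looking along -z (the intrinsics and any distortion apply to the point x, -y, -z); pixel columns grow to the right and rows downward; lengths in m; the calibration is good to about 2 mm. A picture is of the moment at which its call begins. There is no depth.
- workorder.close_job(): hands the job in, once; it reports no verdict.
The state is a dict: "time_s": time; "q": joint angles; "qvel": joint speeds; "joint_efforts": joint torques, N m; "position": TCP position; "tool_rot": TCP orientation; "ft_force": force on the tool from outside, world axes, zero at the start; "wrist_torque": the same for the moment, N m; "grip_width": finger opening in m.
Only numpy, scipy, OpenCV 4.12 (cv2) and the standard library are available. Lean on these libraries where they do the work, as an engineer would, in place of code of your own. Each camera call takes 0.05 s, during which the arm holds its last target. There are 200 camera calls.

## Working session

There is one attempt and no reset: what is moved stays moved. The work goes in short steps, Python scripts to look and compute and a tool call to move; the robot and the scene stay as the last step left them, time stands still between calls to the robot, and variables do not carry over. Pictures are saved under pics/ and viewed, about 12 in all and at most 16, crops included, and the job is handed in when it is done.

Besides the shell and the picture viewer there is one more tool, called after "Call:" by a JSON object that holds its "fn" and its "kwargs", one argument or row to a line. arm_command: Moves the arm, as the interface text tells. Its arguments: {"type":"object","properties":{"plan":{"type":"array","items":{"type":"array","items":{"type":"array","items":{"type":"number"}}}},"jaw":{"type":"number"},"newtons":{"type":"number"}},"required":["plan"]}

```bash
mkdir -p pics; ls
python3 - <<'E'
from rig import sensors,get_image
import cv2,numpy as np
s=sensors.observe();print(s['time_s'],s['position'],s['tool_rot'],s['grip_width'])
for n in('scene','top'):
    d=get_image(n);cv2.imwrite(f'pics/{n}0.png',d['img'][:,:,::-1]);print(n,d['fx'],d['fy'],d['cx'],d['cy'],d['dist'],np.round(d['T'],4).tolist())
E
```

```text
pics
0.0 [0.18161651 0.51888007 0.25570654] [[-7.71403934e-04  3.30433254e-01  9.43829047e-01]
 [-1.26471632e-03  9.43828250e-01 -3.30434009e-01]
 [-9.99998903e-01 -1.44857409e-03 -3.10168497e-04]] 0.08526082934586882
scene 442.1456859137173 442.1456859137173 275.82703962539745 204.1678505275163 [-0.03736981  0.          0.          0.          0.        ] [[0.2719, -0.5172, 0.8115, 1.2002], [0.9623, 0.1376, -0.2348, -0.2049], [0.0098, 0.8447, 0.5351, 0.481], [0.0, 0.0, 0.0, 1.0]]
top 378.9578377841785 378.9578377841785 272.87089988706845 212.02781820348883 [0.03391934 0.         0.         0.         0.        ] [[0.0176, 0.9853, -0.1697, 0.3605], [-0.9998, 0.0154, -0.0146, 0.0001], [-0.0117, 0.1699, 0.9854, 0.962], [0.0, 0.0, 0.0, 1.0]]
```

View pics/scene0.png

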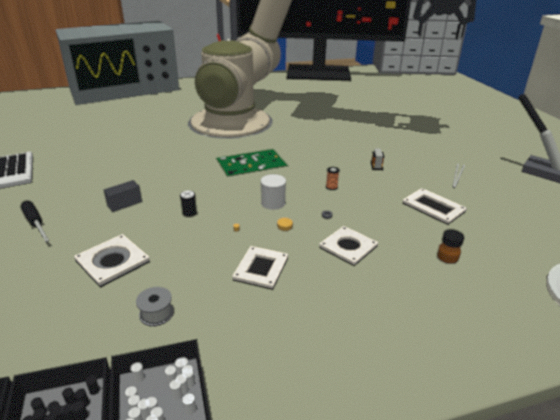

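View pics/top0.png

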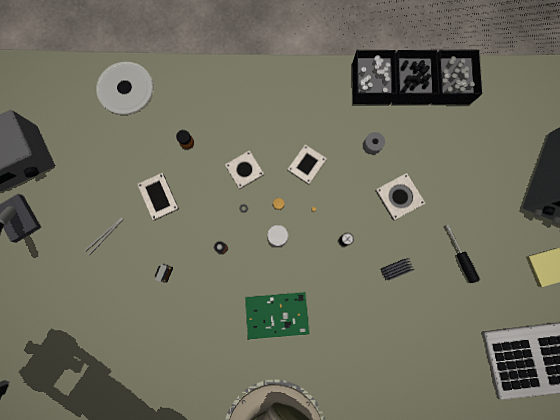

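The top view shows coil (221,247), can (278,236), capacitor (347,239), heat sink (397,269) and transformer (164,272). The nests are heat sink (158,197), capacitor (244,169), transformer (307,164) and coil (400,196). In the scene view the same parts run from (123,195) to (378,158). I'll enlarge both.

```bash
cat > h.py <<'E'
import numpy as np,cv2
from rig import sensors,get_image
def cam(d): return dict(K=np.array([[d['fx'],0,d['cx']],[0,d['fy'],d['cy']],[0,0,1]]),D=np.array(d['dist'],float),T=np.array(d['T']))
def ray(c,uv):
    p=cv2.undistortPoints(np.array([[uv]],float),c['K'],c['D'])[0,0]
    v=c['T'][:3,:3]@np.array([p[0],-p[1],-1]);return c['T'][:3,3],v/np.linalg.norm(v)
def atz(c,uv,z):
    o,v=ray(c,uv);return o+v*(z-o[2])/v[2]
def tri(a,ua,b,ub):
    o1,v1=ray(a,ua);o2,v2=ray(b,ub)
    A=np.stack([v1,-v2],1);t=np.linalg.lstsq(A,o2-o1,rcond=None)[0]
    p,q=o1+t[0]*v1,o2+t[1]*v2;return (p+q)/2,np.linalg.norm(p-q)
def proj(c,P):
    T=c['T'];X=(np.atleast_2d(P)-T[:3,3])@T[:3,:3]*[1,-1,-1]
    return cv2.projectPoints(X,np.zeros(3),np.zeros(3),c['K'],c['D'])[0][:,0]
def crop(img,u0,v0,w,h,k,name):
    c=cv2.resize(img[v0:v0+h,u0:u0+w,::-1],None,fx=k,fy=k,interpolation=cv2.INTER_CUBIC)
    for i in range(0,w,20): cv2.putText(c,str(u0+i),(i*k,8),0,.3,(0,0,255));cv2.line(c,(i*k,10),(i*k,14),(0,0,255))
    for i in range(0,h,20): cv2.putText(c,str(v0+i),(0,i*k+4),0,.3,(0,0,255));cv2.line(c,(22,i*k),(26,i*k),(0,0,255))
    cv2.imwrite(f'pics/{name}.png',c)
E
python3 - <<'E'
from h import *
t=get_image('top')['img'];s=get_image('scene')['img']
crop(t,135,140,160,150,5,'tL');crop(t,280,140,160,150,5,'tR')
crop(s,70,170,160,120,5,'sL');crop(s,220,145,250,130,3,'sR')
E
```

```text
(no output)
```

View pics/tL.png

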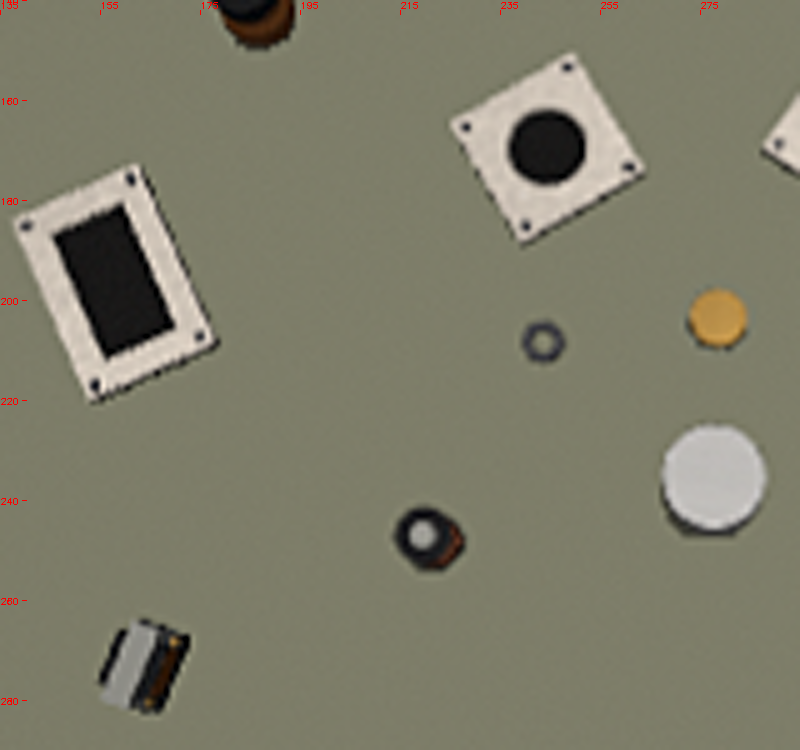

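View pics/tR.png

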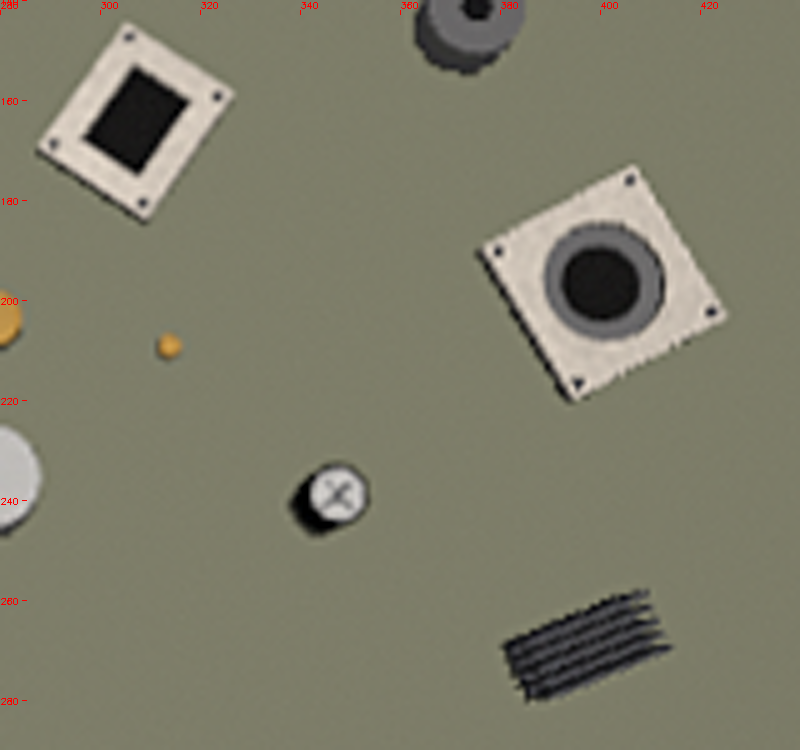

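View pics/sL.png

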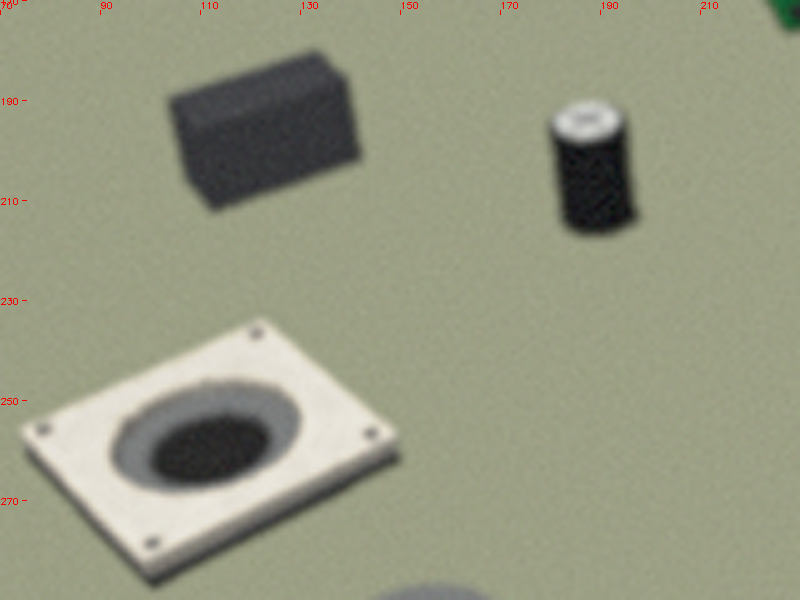

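View pics/sR.png

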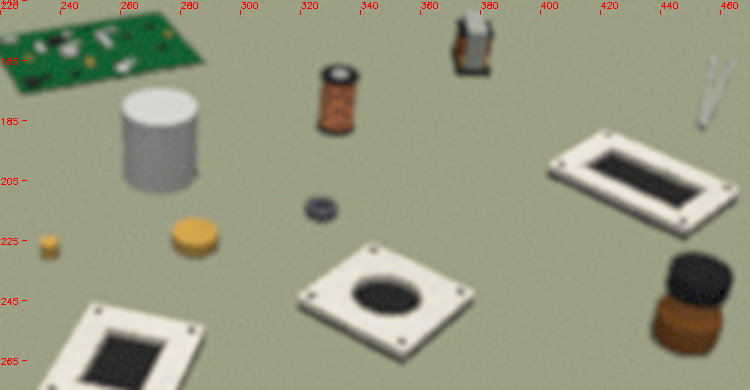

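The crops show the nest screws, the capacitor and can tops, the coil flange, and the faces of the heat sink and transformer clearly enough to measure. Next I triangulate them.

Run:
```python
from h import *
np.set_printoptions(precision=4,suppress=True)
dt=get_image('top');ds=get_image('scene');t=cam(dt);s=cam(ds)
L=lambda p:(p[0]/5+135-.4,p[1]/5+140-.4);R=lambda p:(p[0]/5+280-.4,p[1]/5+140-.4)
SL=lambda p:(p[0]/5+70-.4,p[1]/5+170-.4);SR=lambda p:(p[0]/3+220-.33,p[1]/3+145-.33)
for n,a,b in [('nhs',L((113,282)),SR((644.5,176.5))),('ncap',L((547,147)),SR((386.8,295))),('ntr',R((135.5,120)),(261.5,266)),('ncoil',R((604,281.5)),SL((205.7,434.5))),
 ('cap',R((337,494)),SL((588,121))),('coil',L((423,537)),SR((340,74))),('can',L((714,477)),SR((160,106)))]:
    P,e=tri(t,a,s,b);print(n,P,'gap',round(e,4))
def ang(p,q): d=q-p;return np.degrees(np.arctan2(d[1],d[0])),np.linalg.norm(d)
def sides(n,c,ps,z):
    X=[atz(c,p,z) for p in ps];m=len(X);print(n,'ctr',np.mean(X,0)[:2],[np.round(ang(X[i],X[(i+1)%m]),3).tolist() for i in range(m)])
sides('nhs',t,[L(p) for p in[(26,226),(131,180),(200,336),(95,385)]],.01)
sides('ncap',t,[L(p) for p in[(466,127),(567,68),(629,167),(526,226)]],.01)
sides('ntr',t,[R(p) for p in[(129,37),(217,96),(143,203),(53,144)]],.01)
sides('ntr_rec',t,[R(p) for p in[(136,66),(189,101),(138,174),(84,137)]],.01)
sides('ncoil',t,[R(p) for p in[(498,251),(630,180),(711,312),(578,383)]],.01)
sides('hs_top_scene',s,[SL(p) for p in[(168,98),(318,50),(345,78),(195,128)]],.04)
sides('hs_bot_scene',s,[SL(p) for p in[(212,211),(360,158)]],0)
sides('hs_top_top',t,[R(p) for p in[(512,655),(645,592),(670,647),(530,700)]],.04)
sides('tr_top',t,[L(p) for p in[(128,622),(190,637),(152,713),(100,695)]],.038)
sides('tr_strip',t,[L(p) for p in[(147,622),(117,705)]],.038)
for z,uv in((.038,(477,18)),): print('tr scene',atz(s,SR(uv),z))
```

```text
nhs [0.5626 0.3137 0.0075] gap 0.0016
ncap [0.6379 0.0919 0.0071] gap 0.0008
ntr [ 0.6554 -0.0713  0.005 ] gap 0.0013
ncoil [ 0.5715 -0.3104  0.0092] gap 0.0002
cap [ 0.4568 -0.167   0.0431] gap 0.0
coil [0.4311 0.143  0.0412] gap 0.0009
can [0.4614 0.002  0.0517] gap 0.0007
nhs ctr [0.5621 0.3122] [[-64.178, 0.058], [-153.495, 0.091], [116.83, 0.058], [26.632, 0.092]]
ncap ctr [0.637  0.0913] [[-57.652, 0.061], [-147.557, 0.063], [121.563, 0.062], [32.136, 0.062]]
ntr ctr [ 0.6539 -0.0716] [[-124.487, 0.056], [146.492, 0.069], [56.556, 0.056], [-33.811, 0.07]]
ntr_rec ctr [ 0.6541 -0.0722] [[-124.009, 0.033], [146.303, 0.048], [55.288, 0.034], [-34.71, 0.047]]
ncoil ctr [ 0.5715 -0.3101] [[-60.687, 0.078], [-151.155, 0.078], [118.913, 0.078], [29.283, 0.078]]
hs_top_scene ctr [ 0.3922 -0.2905] [[113.199, 0.063], [21.189, 0.028], [-66.363, 0.062], [-157.218, 0.029]]
hs_bot_scene ctr [ 0.4019 -0.2856] [[113.944, 0.063], [-66.056, 0.063]]
hs_top_top ctr [ 0.3853 -0.2861] [[-64.106, 0.071], [-157.738, 0.028], [111.426, 0.072], [20.321, 0.022]]
tr_top ctr [0.3668 0.2754] [[-102.48, 0.031], [156.415, 0.04], [72.34, 0.027], [-17.42, 0.037]]
tr_strip ctr [0.3683 0.2805] [[163.643, 0.041], [-16.357, 0.041]]
tr scene [0.3656 0.2849 0.038 ]
```

Heights and sizes agree to about 2 mm. I'll overlay box models of the heat sink and transformer to refine them.

```bash
cat > ov.py <<'E'
from h import *
def box(x,y,a,l,w,h):
    a=np.radians(a);R=np.array([[np.cos(a),-np.sin(a)],[np.sin(a),np.cos(a)]])
    b=np.array([[l,w],[-l,w],[-l,-w],[l,-w]])/2@R.T+[x,y]
    return np.vstack([np.c_[b,b[:,0]*0],np.c_[b,b[:,0]*0+h]])
def draw(n,P,r=32,k=9):
    d=get_image(n);c=cam(d);uv=proj(c,P);u0,v0=(uv.mean(0)-r).astype(int)
    im=cv2.resize(d['img'][v0:v0+2*r,u0:u0+2*r,::-1],None,fx=k,fy=k,interpolation=cv2.INTER_CUBIC)
    im=cv2.convertScaleAbs(im,alpha=1.6);q=((uv-[u0,v0]+.5)*k).astype(int)
    for i in range(4):
        j=(i+1)%4
        cv2.line(im,q[i],q[j],(255,255,0));cv2.line(im,q[4+i],q[4+j],(0,255,0));cv2.line(im,q[i],q[4+i],(0,255,255))
    return im
E
python3 - <<'E'
from ov import *
A=box(.390,-.291,113.7,.064,.03,.04);B=box(.367,.279,-16.4,.04,.026,.038)
cv2.imwrite('pics/ov.png',np.vstack([np.hstack([draw(n,P,20,15)[:300] if 0 else cv2.resize(draw(n,P,18,10),(300,300)) for n in('top','scene')]) for P in(A,B)]))
E
```

```text
(no output)
```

View pics/ov.png

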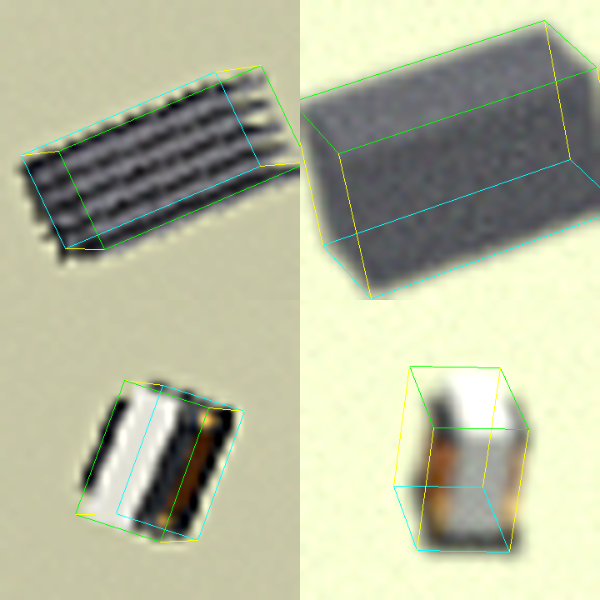

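Shift the heat sink about 1.5 mm toward the base and the transformer about 1 mm in +y. That is good enough, so I start with the transformer.

```bash
cat > go.py <<'E'
import sys
from h import *
from scipy.spatial.transform import Rotation as Ro
x,y,z,a=map(float,sys.argv[1:5]);a=np.radians(a)
s=sensors.observe();R=np.array(s['tool_rot']);p=np.array(s['position'])
yy=np.array([np.cos(a),np.sin(a),0]);xx=np.array([0,0,-1.])
T=np.stack([xx,yy,np.cross(xx,yy)],1)
d=R.T@(np.array([x,y,z])-p)/.025;w=Ro.from_matrix(R.T@T).as_rotvec(degrees=True)/6
print('t',round(s['time_s'],2),'pos',np.round(p,4),'width',round(s['grip_width'],4),'q6',round(s['q'][5],1))
print('row',np.round(d,2).tolist(),np.round(w,2).tolist(),'min rows',np.ceil(max(np.linalg.norm(d)*25/50,np.linalg.norm(w)*6/8.59)))
E
python3 go.py .368 .280 .12 73.6
```

```text
t 0.5 pos [0.1817 0.5191 0.2563] width 0.0853 q6 -12.3
row [5.45, -6.56, 10.19] [-0.48, -0.0, 0.0] min rows 7.0
```

Call:
{"fn": "arm_command", "kwargs": {
  "plan": [
    [[1.0, -1.2, 1.9, -0.2, 0, 0], [2.0, -2.4, 3.8, -0.4, 0, 0], [3.0, -3.6, 5.6, -0.48, 0, 0], [4.0, -4.8, 7.5, -0.48, 0, 0], [5.0, -6.0, 9.3, -0.48, 0, 0], [5.45, -6.56, 10.19, -0.48, 0, 0], [5.45, -6.56, 10.19, -0.48, 0, 0], [5.45, -6.56, 10.19, -0.48, 0, 0]]
  ],
  "jaw": 0,
  "newtons": 30
}}

```text
time_s: 1.3
position: [0.3695, 0.2776, 0.1187]
tool_rot: [[-0.002, 0.287, 0.958], [-0.001, 0.958, -0.287], [-1.0, -0.002, -0.002]]
ft_force: [0.0, 0.6, 0.7]
grip_width: 0.0856
```

```bash
python3 go.py .368 .280 .035 73.6
```

```text
t 1.3 pos [0.3695 0.2776 0.1187] width 0.0856 q6 -51.1
row [3.35, 0.08, -0.08] [-0.04, -0.01, 0.02] min rows 2.0
```

Call:
{"fn": "arm_command", "kwargs": {
  "plan": [
    [[1.2, 0, 0, 0, 0, 0], [2.3, 0, 0, 0, 0, 0], [3.0, 0, 0, 0, 0, 0], [3.4, 0, 0, 0, 0, 0], [3.4, 0, 0, 0, 0, 0], [3.4, 0, 0, 0, 0, 0]]
  ]
}}

```text
time_s: 1.9
position: [0.3682, 0.2805, 0.0357]
tool_rot: [[0.001, 0.282, 0.959], [0.0, 0.959, -0.282], [-1.0, 0.001, 0.001]]
ft_force: [-0.0, -0.5, -0.6]
grip_width: 0.0855
```

Call:
{"fn": "arm_command", "kwargs": {
  "plan": [
    [[0, 0, 0, 0, 0, 0], [0, 0, 0, 0, 0, 0], [0, 0, 0, 0, 0, 0], [0, 0, 0, 0, 0, 0], [0, 0, 0, 0, 0, 0], [0, 0, 0, 0, 0, 0], [0, 0, 0, 0, 0, 0], [0, 0, 0, 0, 0, 0], [0, 0, 0, 0, 0, 0], [0, 0, 0, 0, 0, 0]]
  ],
  "jaw": 1
}}

```text
time_s: 2.9
position: [0.3681, 0.2802, 0.0355]
tool_rot: [[0.001, 0.283, 0.959], [0.0, 0.959, -0.283], [-1.0, 0.0, 0.001]]
ft_force: [-0.7, 0.5, 5.2]
grip_width: 0.0255
```

Gripped at 25.5 mm. Lift.

Call:
{"fn": "arm_command", "kwargs": {
  "plan": [
    [[-0.5, 0, 0, 0, 0, 0], [-1.5, 0, 0, 0, 0, 0], [-2.7, 0, 0, 0, 0, 0], [-3.5, 0, 0, 0, 0, 0], [-4.0, 0, 0, 0, 0, 0], [-4.0, 0, 0, 0, 0, 0]]
  ]
}}

```text
time_s: 3.5
position: [0.3685, 0.2803, 0.1363]
tool_rot: [[0.003, 0.283, 0.959], [0.001, 0.959, -0.283], [-1.0, 0.002, 0.002]]
ft_force: [0.2, -0.2, -1.2]
grip_width: 0.0256
```

```bash
python3 go.py .654 -.072 .12 56
```

```text
t 3.5 pos [0.3685 0.2803 0.1363] width 0.0256 q6 -51.0
row [0.67, -10.29, 14.94] [2.93, 0.02, -0.02] min rows 10.0
```

Call:
{"fn": "arm_command", "kwargs": {
  "plan": [
    [[0, -0.4, 0.6, 0.1, 0, 0], [0, -1.4, 2.0, 0.4, 0, 0], [0, -2.5, 3.6, 0.8, 0, 0], [0, -3.7, 5.4, 1.2, 0, 0], [0, -4.9, 7.1, 1.5, 0, 0], [0.1, -6.1, 8.9, 1.8, 0, 0], [0.2, -7.3, 10.6, 2.1, 0, 0], [0.4, -8.5, 12.3, 2.5, 0, 0], [0.6, -9.5, 13.8, 2.8, 0, 0], [0.6, -10.1, 14.7, 2.93, 0, 0]]
  ]
}}

```text
time_s: 4.5
position: [0.6499, -0.0686, 0.1176]
tool_rot: [[-0.003, 0.561, 0.828], [0.001, 0.828, -0.561], [-1.0, -0.001, -0.002]]
ft_force: [0.2, -0.7, -2.3]
grip_width: 0.0257
```

Call:
{"fn": "arm_command", "kwargs": {
  "plan": [
    [[0, -0.2, 0.2, 0, 0, 0], [0, -0.2, 0.2, 0, 0, 0], [0, -0.2, 0.2, 0, 0, 0], [0, -0.2, 0.2, 0, 0, 0]]
  ]
}}

```text
time_s: 4.9
position: [0.6499, -0.0716, 0.12]
tool_rot: [[-0.001, 0.558, 0.83], [0.0, 0.83, -0.558], [-1.0, -0.0, -0.001]]
ft_force: [-0.2, 0.2, -0.3]
grip_width: 0.0256
```

```bash
python3 go.py .654 -.072 .040 56
cat > cmp.py <<'E'
from ov import *
import sys
v=list(map(float,sys.argv[2:]));z=v[6] if len(v)>6 else 0
P=box(*v[:6])+[0,0,z]
cv2.imwrite(f'pics/{sys.argv[1]}.png',np.hstack([cv2.resize(draw(n,P,25,10),(400,400)) for n in('top','scene')]))
E
python3 cmp.py c1 .654 -.072 -34 .05 .036 .01
```

```text
t 4.9 pos [ 0.6499 -0.0716  0.12  ] width 0.0256 q6 -72.7
row [3.2, 0.08, 0.15] [0.01, -0.01, 0.0] min rows 2.0
```

View pics/c1.png

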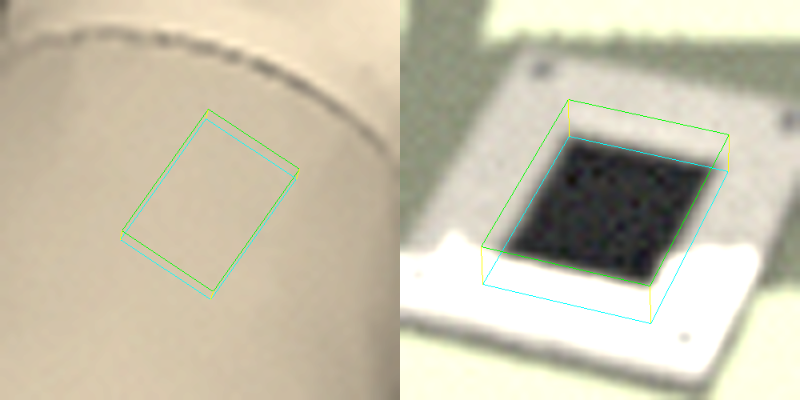

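The scene crop shows the nest outline model matching the recess, with its front rim on the black edge (400,247–285 side). Lower.

Call:
{"fn": "arm_command", "kwargs": {
  "plan": [
    [[0.5, 0.08, 0.15, 0, 0, 0], [1.4, 0.08, 0.15, 0, 0, 0], [2.2, 0.08, 0.15, 0, 0, 0], [2.7, 0.08, 0.15, 0, 0, 0], [2.95, 0.08, 0.15, 0, 0, 0], [3.1, 0.08, 0.15, 0, 0, 0], [3.2, 0.08, 0.15, 0, 0, 0], [3.2, 0.08, 0.15, 0, 0, 0], [3.2, 0.08, 0.15, 0, 0, 0]]
  ]
}}

```text
time_s: 5.9
position: [0.655, -0.0734, 0.0407]
tool_rot: [[0.001, 0.559, 0.829], [-0.0, 0.829, -0.559], [-1.0, 0.0, 0.001]]
ft_force: [-0.1, -0.4, 0.4]
grip_width: 0.0259
```

Call:
{"fn": "arm_command", "kwargs": {
  "plan": [
    [[0.03, 0, 0, 0, 0, 0], [0.06, 0, 0, 0, 0, 0], [0.06, 0, 0, 0, 0, 0]]
  ]
}}

```text
time_s: 6.2
position: [0.6549, -0.0734, 0.0395]
tool_rot: [[0.001, 0.559, 0.829], [-0.0, 0.829, -0.559], [-1.0, 0.0, 0.001]]
ft_force: [-1.6, 0.2, 4.4]
grip_width: 0.0258
```

Call:
{"fn": "arm_command", "kwargs": {
  "plan": [
    [[0, 0, 0, 0, 0, 0], [0, 0, 0, 0, 0, 0], [0, 0, 0, 0, 0, 0], [0, 0, 0, 0, 0, 0], [0, 0, 0, 0, 0, 0], [0, 0, 0, 0, 0, 0], [0, 0, 0, 0, 0, 0]]
  ],
  "jaw": 0
}}

```text
time_s: 6.9
position: [0.6547, -0.0733, 0.0385]
tool_rot: [[-0.0, 0.559, 0.829], [-0.0, 0.829, -0.559], [-1.0, -0.0, -0.0]]
ft_force: [0.1, 0.0, 0.0]
grip_width: 0.0852
```

Call:
{"fn": "arm_command", "kwargs": {
  "plan": [
    [[-0.5, 0, 0, 0, 0, 0], [-1.5, 0, 0, 0, 0, 0], [-3, 0, 0, 0, 0, 0], [-3.5, 0, 0, 0, 0, 0], [-3.5, 0, 0, 0, 0, 0]]
  ]
}}

```text
time_s: 7.4
position: [0.6555, -0.0735, 0.1288]
tool_rot: [[0.005, 0.559, 0.829], [-0.001, 0.829, -0.559], [-1.0, 0.001, 0.005]]
ft_force: [-0.8, 0.1, -0.6]
grip_width: 0.0856
```

```bash
python3 go.py .457 -.167 .12 56
```

```text
t 7.4 pos [ 0.6555 -0.0735  0.1288] width 0.0856 q6 -72.7
row [0.32, -7.54, -4.5] [0.0, 0.04, -0.01] min rows 5.0
```

Call:
{"fn": "arm_command", "kwargs": {
  "plan": [
    [[0, -1.0, -0.6, 0, 0, 0], [0.1, -2.6, -1.5, 0, 0, 0], [0.2, -4.2, -2.5, 0, 0, 0], [0.3, -5.7, -3.4, 0, 0, 0], [0.3, -6.9, -4.1, 0, 0, 0], [0.3, -7.54, -4.5, 0, 0, 0], [0.3, -7.54, -4.5, 0, 0, 0], [0.3, -7.54, -4.5, 0, 0, 0]]
  ]
}}

```text
time_s: 8.2
position: [0.4561, -0.1666, 0.118]
tool_rot: [[-0.001, 0.56, 0.829], [0.001, 0.829, -0.56], [-1.0, 0.0, -0.001]]
ft_force: [-0.4, -0.3, -0.0]
grip_width: 0.0856
```

```bash
python3 go.py .457 -.167 .040 56;python3 cmp.py c2 .655 -.0733 -34 .04 .026 .038 .004
```

```text
t 8.2 pos [ 0.4561 -0.1666  0.118 ] width 0.0856 q6 -90.0
row [3.12, 0.01, 0.04] [-0.01, -0.01, -0.0] min rows 2.0
```

View pics/c2.png

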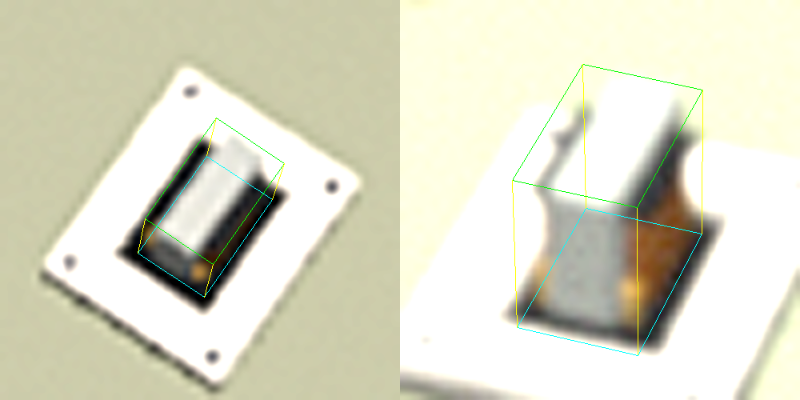

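The transformer stands upright in its recess and the model matches in both views. Now the capacitor.

Call:
{"fn": "arm_command", "kwargs": {
  "plan": [
    [[1.0, 0, 0, 0, 0, 0], [2.0, 0, 0, 0, 0, 0], [2.8, 0, 0, 0, 0, 0], [3.15, 0, 0, 0, 0, 0], [3.15, 0, 0, 0, 0, 0], [3.15, 0, 0, 0, 0, 0]]
  ]
}}

```text
time_s: 8.9
position: [0.4566, -0.1667, 0.0403]
tool_rot: [[0.001, 0.559, 0.829], [-0.0, 0.829, -0.559], [-1.0, 0.0, 0.001]]
ft_force: [0.2, -0.3, 0.5]
grip_width: 0.0854
```

Call:
{"fn": "arm_command", "kwargs": {
  "plan": [
    [[0, 0, 0, 0, 0, 0], [0, 0, 0, 0, 0, 0], [0, 0, 0, 0, 0, 0], [0, 0, 0, 0, 0, 0], [0, 0, 0, 0, 0, 0], [0, 0, 0, 0, 0, 0], [0, 0, 0, 0, 0, 0], [0, 0, 0, 0, 0, 0], [0, 0, 0, 0, 0, 0]]
  ],
  "jaw": 1
}}

```text
time_s: 9.8
position: [0.4562, -0.1668, 0.0403]
tool_rot: [[0.001, 0.559, 0.829], [-0.0, 0.829, -0.559], [-1.0, 0.0, 0.001]]
ft_force: [-1.1, 0.5, 5.5]
grip_width: 0.0289
```

Call:
{"fn": "arm_command", "kwargs": {
  "plan": [
    [[-0.5, 0, 0, 0, 0, 0], [-1.5, 0, 0, 0, 0, 0], [-2.7, 0, 0, 0, 0, 0], [-3.4, 0, 0, 0, 0, 0], [-3.8, 0, 0, 0, 0, 0], [-3.8, 0, 0, 0, 0, 0]]
  ]
}}

```text
time_s: 10.4
position: [0.4563, -0.1669, 0.1355]
tool_rot: [[0.002, 0.559, 0.829], [-0.001, 0.829, -0.559], [-1.0, 0.0, 0.002]]
ft_force: [0.1, 0.5, -0.7]
grip_width: 0.0293
```

```bash
python3 go.py .6375 .0915 .12 56
```

```text
t 10.4 pos [ 0.4563 -0.1669  0.1355] width 0.0293 q6 -90.1
row [0.62, 12.62, 0.23] [0.0, 0.02, -0.0] min rows 7.0
```

Call:
{"fn": "arm_command", "kwargs": {
  "plan": [
    [[0, 0.6, 0, 0, 0, 0], [0, 2.0, 0, 0, 0, 0], [0, 3.7, 0, 0, 0, 0], [0.1, 5.4, 0.1, 0, 0, 0], [0.2, 7.1, 0.1, 0, 0, 0], [0.4, 8.8, 0.2, 0, 0, 0], [0.5, 10.5, 0.2, 0, 0, 0], [0.6, 11.7, 0.2, 0, 0, 0], [0.6, 12.4, 0.2, 0, 0, 0], [0.6, 12.6, 0.2, 0, 0, 0]]
  ]
}}

```text
time_s: 11.4
position: [0.6364, 0.0932, 0.1178]
tool_rot: [[-0.002, 0.558, 0.83], [0.0, 0.83, -0.558], [-1.0, -0.001, -0.002]]
ft_force: [-0.4, -0.1, -1.4]
grip_width: 0.0294
```

Call:
{"fn": "arm_command", "kwargs": {
  "plan": [
    [[0, 0, 0, 0, 0, 0], [0, 0, 0, 0, 0, 0], [0, 0, 0, 0, 0, 0]]
  ]
}}

```text
time_s: 11.7
position: [0.6359, 0.0906, 0.1198]
tool_rot: [[-0.0, 0.56, 0.828], [-0.0, 0.828, -0.56], [-1.0, -0.0, -0.0]]
ft_force: [-0.7, 0.4, -1.4]
grip_width: 0.0292
```

```bash
python3 go.py .6375 .0915 .045 56
```

```text
t 11.7 pos [0.6359 0.0906 0.1198] width 0.0292 q6 -58.4
row [2.99, 0.06, 0.03] [-0.01, -0.0, 0.0] min rows 2.0
```

Call:
{"fn": "arm_command", "kwargs": {
  "plan": [
    [[0.5, 0.05, 0.03, 0, 0, 0], [1.3, 0.05, 0.03, 0, 0, 0], [2.1, 0.05, 0.03, 0, 0, 0], [2.6, 0.05, 0.03, 0, 0, 0], [2.8, 0.05, 0.03, 0, 0, 0], [2.92, 0.05, 0.03, 0, 0, 0], [3.0, 0.05, 0.03, 0, 0, 0], [3.04, 0.05, 0.03, 0, 0, 0], [3.04, 0.05, 0.03, 0, 0, 0]]
  ]
}}

```text
time_s: 12.6
position: [0.6379, 0.0923, 0.0444]
tool_rot: [[0.001, 0.559, 0.829], [-0.0, 0.829, -0.559], [-1.0, 0.001, 0.001]]
ft_force: [0.1, -0.6, 0.8]
grip_width: 0.029
```

Call:
{"fn": "arm_command", "kwargs": {
  "plan": [
    [[0.03, 0, 0, 0, 0, 0], [0.05, 0, 0, 0, 0, 0], [0.05, 0, 0, 0, 0, 0]]
  ]
}}

```text
time_s: 12.9
position: [0.638, 0.0923, 0.0443]
tool_rot: [[0.002, 0.559, 0.829], [-0.0, 0.829, -0.559], [-1.0, 0.001, 0.002]]
ft_force: [-3.8, -0.2, 10.3]
grip_width: 0.0293
```

Call:
{"fn": "arm_command", "kwargs": {
  "plan": [
    [[0, 0, 0, 0, 0, 0], [0, 0, 0, 0, 0, 0], [0, 0, 0, 0, 0, 0], [0, 0, 0, 0, 0, 0], [0, 0, 0, 0, 0, 0], [0, 0, 0, 0, 0, 0], [0, 0, 0, 0, 0, 0]]
  ],
  "jaw": 0
}}

```text
time_s: 13.6
position: [0.6376, 0.0923, 0.0425]
tool_rot: [[-0.0, 0.559, 0.829], [0.0, 0.829, -0.559], [-1.0, -0.0, -0.0]]
ft_force: [-0.2, 0.0, -0.7]
grip_width: 0.0855
```

Call:
{"fn": "arm_command", "kwargs": {
  "plan": [
    [[-0.5, 0, 0, 0, 0, 0], [-1.5, 0, 0, 0, 0, 0], [-3, 0, 0, 0, 0, 0], [-3.5, 0, 0, 0, 0, 0], [-3.5, 0, 0, 0, 0, 0]]
  ]
}}

```text
time_s: 14.1
position: [0.6385, 0.0923, 0.1328]
tool_rot: [[0.005, 0.559, 0.829], [-0.0, 0.829, -0.559], [-1.0, 0.003, 0.004]]
ft_force: [-0.1, -0.2, -0.4]
grip_width: 0.0858
```

```bash
python3 go.py .3885 -.2905 .12 23.7
```

```text
t 14.1 pos [0.6385 0.0923 0.1328] width 0.0858 q6 -58.3
row [0.47, -18.29, 0.27] [5.38, 0.03, -0.04] min rows 10.0
```

Call:
{"fn": "arm_command", "kwargs": {
  "plan": [
    [[0, -1.0, 0, 0.3, 0, 0], [0, -2.9, 0, 0.9, 0, 0], [0, -4.8, 0.1, 1.5, 0, 0], [0.1, -6.7, 0.1, 2.1, 0, 0], [0.1, -8.6, 0.1, 2.7, 0, 0], [0.2, -10.5, 0.2, 3.3, 0, 0], [0.2, -12.4, 0.2, 3.9, 0, 0], [0.3, -14.3, 0.2, 4.5, 0, 0], [0.4, -16.2, 0.27, 5.0, 0, 0], [0.45, -17.7, 0.27, 5.38, 0, 0]]
  ]
}}

```text
time_s: 15.1
position: [0.3939, -0.2798, 0.1177]
tool_rot: [[-0.002, 0.917, 0.399], [0.002, 0.399, -0.917], [-1.0, -0.001, -0.002]]
ft_force: [0.4, 0.8, -0.0]
grip_width: 0.0854
```

Call:
{"fn": "arm_command", "kwargs": {
  "plan": [
    [[0, 0, 0, 0, 0, 0], [0, 0, 0, 0, 0, 0], [0, 0, 0, 0, 0, 0]]
  ]
}}

```text
time_s: 15.4
position: [0.396, -0.2774, 0.1183]
tool_rot: [[-0.001, 0.915, 0.403], [0.001, 0.403, -0.915], [-1.0, -0.0, -0.001]]
ft_force: [0.0, -0.1, -0.3]
grip_width: 0.0856
```

```bash
python3 go.py .3885 -.2905 .036 23.7
```

```text
t 15.4 pos [ 0.396  -0.2774  0.1183] width 0.0856 q6 -72.9
row [3.29, -0.49, 0.36] [0.02, -0.01, 0.0] min rows 2.0
```

Call:
{"fn": "arm_command", "kwargs": {
  "plan": [
    [[0.3, -0.4, 0.3, 0, 0, 0], [1.2, -0.49, 0.36, 0, 0, 0], [2.2, -0.49, 0.36, 0, 0, 0], [2.9, -0.49, 0.36, 0, 0, 0], [3.3, -0.49, 0.36, 0, 0, 0], [3.3, -0.49, 0.36, 0, 0, 0], [3.3, -0.49, 0.36, 0, 0, 0]]
  ]
}}

```text
time_s: 16.1
position: [0.3885, -0.2916, 0.0366]
tool_rot: [[0.0, 0.915, 0.403], [-0.0, 0.403, -0.915], [-1.0, 0.0, 0.0]]
ft_force: [0.2, 0.9, 0.7]
grip_width: 0.0853
```

Call:
{"fn": "arm_command", "kwargs": {
  "plan": [
    [[0, 0, 0, 0, 0, 0], [0, 0, 0, 0, 0, 0], [0, 0, 0, 0, 0, 0], [0, 0, 0, 0, 0, 0], [0, 0, 0, 0, 0, 0], [0, 0, 0, 0, 0, 0], [0, 0, 0, 0, 0, 0], [0, 0, 0, 0, 0, 0], [0, 0, 0, 0, 0, 0]]
  ],
  "jaw": 1,
  "newtons": 40
}}

```text
time_s: 17.0
position: [0.3884, -0.2917, 0.0368]
tool_rot: [[0.001, 0.915, 0.402], [-0.001, 0.402, -0.915], [-1.0, 0.0, 0.001]]
ft_force: [-0.6, 1.1, 6.1]
grip_width: 0.0293
```

Call:
{"fn": "arm_command", "kwargs": {
  "plan": [
    [[-0.5, 0, 0, 0, 0, 0], [-1.5, 0, 0, 0, 0, 0], [-2.7, 0, 0, 0, 0, 0], [-3.5, 0, 0, 0, 0, 0], [-4.0, 0, 0, 0, 0, 0], [-4.0, 0, 0, 0, 0, 0]]
  ]
}}

```text
time_s: 17.6
position: [0.3886, -0.2919, 0.1376]
tool_rot: [[0.002, 0.915, 0.402], [-0.002, 0.402, -0.915], [-1.0, 0.001, 0.003]]
ft_force: [0.7, 0.0, -1.8]
grip_width: 0.0292
```

```bash
python3 go.py .5 0 .13 70;python3 go.py .5623 .313 .13 116.6
```

```text
t 17.6 pos [ 0.3886 -0.2919  0.1376] width 0.0292 q6 -74.6
row [0.28, 8.78, -8.9] [-7.71, 0.03, 0.0] min rows 7.0
t 17.6 pos [ 0.3886 -0.2919  0.1376] width 0.0292 q6 -74.6
row [0.26, 16.1, -19.36] [-15.48, 0.03, 0.02] min rows 13.0
```

Call:
{"fn": "arm_command", "kwargs": {
  "plan": [
    [[0, 0.4, -0.5, -0.4, 0, 0], [0, 1.3, -1.5, -1.2, 0, 0], [0, 2.3, -2.7, -2.2, 0, 0], [0, 3.4, -4.0, -3.2, 0, 0], [0, 4.5, -5.3, -4.2, 0, 0], [0, 5.5, -6.6, -5.2, 0, 0], [0, 6.6, -7.9, -6.2, 0, 0], [0.1, 7.7, -9.2, -7.2, 0, 0], [0.1, 8.7, -10.5, -8.2, 0, 0], [0.2, 9.8, -11.8, -9.2, 0, 0]]
  ]
}}

```text
time_s: 18.6
position: [0.493, 0.0796, 0.1303]
tool_rot: [[-0.002, 0.186, 0.983], [0.0, 0.983, -0.186], [-1.0, -0.0, -0.002]]
ft_force: [1.2, -0.7, -1.1]
grip_width: 0.0294
```

```bash
python3 go.py .5623 .313 .13 116.6
```

```text
t 18.6 pos [0.493  0.0796 0.1303] width 0.0294 q6 -83.7
row [0.01, 9.69, 0.99] [-6.22, -0.02, -0.0] min rows 5.0
```

Call:
{"fn": "arm_command", "kwargs": {
  "plan": [
    [[0, 1.4, 0.1, -0.9, 0, 0], [0, 2.7, 0.3, -1.8, 0, 0], [0, 4.0, 0.4, -2.7, 0, 0], [0, 5.3, 0.5, -3.6, 0, 0], [0, 6.5, 0.7, -4.4, 0, 0], [0, 7.6, 0.8, -5.2, 0, 0], [0, 8.3, 0.9, -5.8, 0, 0], [0, 8.7, 0.9, -6.2, 0, 0], [0, 8.7, 0.9, -6.2, 0, 0], [0, 8.7, 0.9, -6.2, 0, 0]]
  ]
}}

```text
time_s: 19.6
position: [0.5571, 0.2858, 0.1307]
tool_rot: [[-0.001, -0.44, 0.898], [-0.001, 0.898, 0.44], [-1.0, 0.0, -0.002]]
ft_force: [0.0, -0.1, -0.6]
grip_width: 0.0294
```

```bash
python3 go.py .5623 .313 .041 116.6
```

```text
t 19.6 pos [0.5571 0.2858 0.1307] width 0.0294 q6 -99.7
row [3.59, 0.88, 0.67] [-0.09, -0.01, -0.0] min rows 2.0
```

Call:
{"fn": "arm_command", "kwargs": {
  "plan": [
    [[0, 0.5, 0.4, 0, 0, 0], [0.2, 0.88, 0.67, -0.09, 0, 0], [1.0, 0.88, 0.67, -0.09, 0, 0], [2.0, 0.88, 0.67, -0.09, 0, 0], [2.6, 0.88, 0.67, -0.09, 0, 0], [2.6, 0.88, 0.67, -0.09, 0, 0], [2.6, 0.88, 0.67, -0.09, 0, 0]]
  ]
}}

```text
time_s: 20.3
position: [0.5632, 0.3131, 0.0666]
tool_rot: [[0.0, -0.448, 0.894], [-0.0, 0.894, 0.448], [-1.0, -0.0, 0.0]]
ft_force: [-0.4, -0.1, -0.6]
grip_width: 0.0291
```

```bash
python3 go.py .5623 .313 .040 116.6;python3 cmp.py c3 .5623 .313 26.6 .074 .04 .01
```

```text
t 20.3 pos [0.5632 0.3131 0.0666] width 0.0291 q6 -98.1
row [1.06, 0.01, -0.04] [0.01, 0.0, 0.0] min rows 1.0
```

View pics/c3.png

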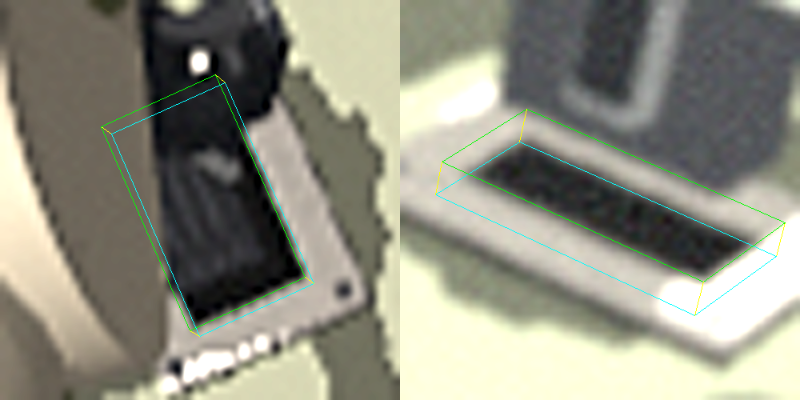

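The nest model agrees with the rim in both views, and the heat sink hangs aligned over it. Lower.

Call:
{"fn": "arm_command", "kwargs": {
  "plan": [
    [[0.3, 0, 0, 0, 0, 0], [0.6, 0, 0, 0, 0, 0], [0.8, 0, 0, 0, 0, 0], [0.95, 0, 0, 0, 0, 0], [1.02, 0, 0, 0, 0, 0], [1.06, 0, 0, 0, 0, 0], [1.08, 0, 0, 0, 0, 0], [1.08, 0, 0, 0, 0, 0], [1.08, 0, 0, 0, 0, 0]]
  ]
}}

```text
time_s: 21.3
position: [0.5628, 0.3133, 0.0408]
tool_rot: [[0.0, -0.449, 0.894], [-0.0, 0.894, 0.449], [-1.0, -0.0, -0.0]]
ft_force: [-6.0, -3.3, 10.2]
grip_width: 0.0295
```

Call:
{"fn": "arm_command", "kwargs": {
  "plan": [
    [[0, 0, 0, 0, 0, 0], [0, 0, 0, 0, 0, 0], [0, 0, 0, 0, 0, 0], [0, 0, 0, 0, 0, 0], [0, 0, 0, 0, 0, 0], [0, 0, 0, 0, 0, 0], [0, 0, 0, 0, 0, 0]]
  ],
  "jaw": 0
}}

```text
time_s: 22.0
position: [0.5631, 0.3134, 0.0393]
tool_rot: [[-0.0, -0.449, 0.894], [-0.0, 0.894, 0.449], [-1.0, -0.0, -0.0]]
ft_force: [0.4, -0.1, 1.0]
grip_width: 0.0854
```

Call:
{"fn": "arm_command", "kwargs": {
  "plan": [
    [[-0.5, 0, 0, 0, 0, 0], [-1.5, 0, 0, 0, 0, 0], [-3, 0, 0, 0, 0, 0], [-3.5, 0, 0, 0, 0, 0], [-3.5, 0, 0, 0, 0, 0]]
  ]
}}

```text
time_s: 22.5
position: [0.5638, 0.3137, 0.1296]
tool_rot: [[0.005, -0.449, 0.894], [0.002, 0.894, 0.449], [-1.0, -0.001, 0.005]]
ft_force: [-0.6, -0.2, 0.2]
grip_width: 0.0857
```

```bash
python3 go.py .431 .143 .12 70
```

```text
t 22.5 pos [0.5638 0.3137 0.1296] width 0.0857 q6 -98.1
row [0.35, -3.72, -7.81] [7.78, 0.05, -0.01] min rows 6.0
```

Call:
{"fn": "arm_command", "kwargs": {
  "plan": [
    [[0, -0.5, -1.0, 1.0, 0, 0], [0.1, -1.1, -2.3, 2.2, 0, 0], [0.1, -1.7, -3.6, 3.4, 0, 0], [0.2, -2.3, -4.9, 4.6, 0, 0], [0.3, -2.9, -6.2, 5.8, 0, 0], [0.3, -3.4, -7.2, 7.0, 0, 0], [0.3, -3.72, -7.81, 7.7, 0, 0], [0.3, -3.72, -7.81, 7.78, 0, 0], [0.3, -3.72, -7.81, 7.78, 0, 0]]
  ]
}}

```text
time_s: 23.4
position: [0.4304, 0.1427, 0.1189]
tool_rot: [[-0.001, 0.342, 0.94], [0.0, 0.94, -0.342], [-1.0, -0.0, -0.001]]
ft_force: [0.9, -0.1, 0.2]
grip_width: 0.0856
```

```bash
python3 go.py .431 .143 .040 70;python3 cmp.py c4 .5625 .313 26.6 .064 .03 .04 .004
```

```text
t 23.4 pos [0.4304 0.1427 0.1189] width 0.0856 q6 -66.7
row [3.16, 0.02, 0.02] [0.0, -0.01, 0.0] min rows 2.0
```

View pics/c4.png

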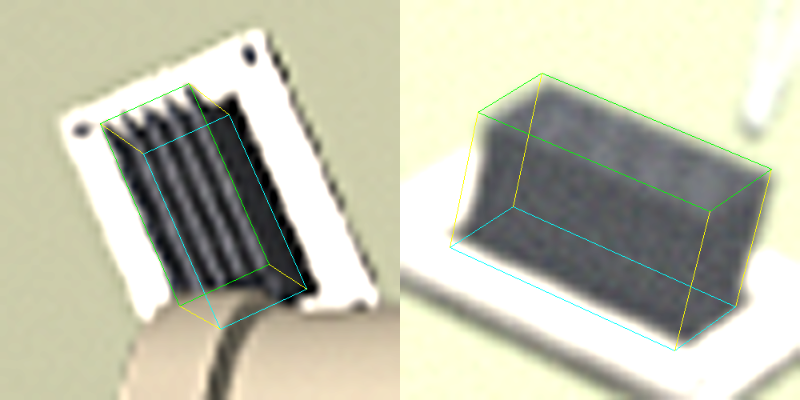

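The heat sink sits seated and upright, on the model in both views. Now the coil.

Call:
{"fn": "arm_command", "kwargs": {
  "plan": [
    [[1.0, 0, 0, 0, 0, 0], [2.0, 0, 0, 0, 0, 0], [2.8, 0, 0, 0, 0, 0], [3.2, 0, 0, 0, 0, 0], [3.2, 0, 0, 0, 0, 0], [3.2, 0, 0, 0, 0, 0]]
  ]
}}

```text
time_s: 24.1
position: [0.4307, 0.1429, 0.0397]
tool_rot: [[0.001, 0.342, 0.94], [0.0, 0.94, -0.342], [-1.0, 0.0, 0.001]]
ft_force: [-0.4, -0.6, -0.3]
grip_width: 0.0856
```

Call:
{"fn": "arm_command", "kwargs": {
  "plan": [
    [[0, 0, 0, 0, 0, 0], [0, 0, 0, 0, 0, 0], [0, 0, 0, 0, 0, 0], [0, 0, 0, 0, 0, 0], [0, 0, 0, 0, 0, 0], [0, 0, 0, 0, 0, 0], [0, 0, 0, 0, 0, 0], [0, 0, 0, 0, 0, 0], [0, 0, 0, 0, 0, 0]]
  ],
  "jaw": 1,
  "newtons": 30
}}

```text
time_s: 25.0
position: [0.4304, 0.1427, 0.0397]
tool_rot: [[0.001, 0.342, 0.94], [0.0, 0.94, -0.342], [-1.0, 0.0, 0.001]]
ft_force: [-1.3, 0.3, 6.2]
grip_width: 0.027
```

Call:
{"fn": "arm_command", "kwargs": {
  "plan": [
    [[-0.5, 0, 0, 0, 0, 0], [-1.5, 0, 0, 0, 0, 0], [-2.7, 0, 0, 0, 0, 0], [-3.8, 0, 0, 0, 0, 0], [-4.4, 0, 0, 0, 0, 0], [-4.4, 0, 0, 0, 0, 0]]
  ]
}}

```text
time_s: 25.6
position: [0.431, 0.1427, 0.1509]
tool_rot: [[0.004, 0.342, 0.94], [0.0, 0.94, -0.342], [-1.0, 0.002, 0.004]]
ft_force: [-0.2, 0.5, -1.4]
grip_width: 0.0271
```

```bash
python3 go.py .5715 -.3102 .14 20
```

```text
t 25.6 pos [0.431  0.1427 0.1509] width 0.0271 q6 -66.7
row [0.45, -15.1, 11.48] [8.33, 0.03, -0.03] min rows 10.0
```

Call:
{"fn": "arm_command", "kwargs": {
  "plan": [
    [[0, -0.5, 0.4, 0.3, 0, 0], [0, -1.6, 1.2, 0.9, 0, 0], [0, -2.9, 2.2, 1.6, 0, 0], [0, -4.2, 3.2, 2.3, 0, 0], [0, -5.5, 4.2, 3.1, 0, 0], [0, -6.8, 5.2, 3.8, 0, 0], [0, -8.1, 6.2, 4.5, 0, 0], [0, -9.4, 7.2, 5.2, 0, 0], [0, -10.7, 8.1, 5.9, 0, 0], [0, -12.0, 9.1, 6.6, 0, 0]]
  ]
}}

```text
time_s: 26.6
position: [0.5411, -0.2186, 0.1477]
tool_rot: [[-0.002, 0.864, 0.503], [0.001, 0.503, -0.864], [-1.0, -0.001, -0.002]]
ft_force: [0.8, 1.3, 0.0]
grip_width: 0.0269
```

Call:
{"fn": "arm_command", "kwargs": {
  "plan": [
    [[0.1, -0.6, 1.0, 0.5, 0, 0], [0.2, -1.1, 1.9, 1.0, 0, 0], [0.2, -1.4, 2.6, 1.4, 0, 0], [0.3, -1.6, 3.0, 1.7, 0, 0], [0.3, -1.6, 3.0, 1.7, 0, 0], [0.3, -1.6, 3.0, 1.7, 0, 0]]
  ]
}}

```text
time_s: 27.2
position: [0.5446, -0.3012, 0.1411]
tool_rot: [[-0.001, 0.938, 0.346], [0.001, 0.346, -0.938], [-1.0, -0.001, -0.001]]
ft_force: [0.2, -0.1, 0.0]
grip_width: 0.0274
```

```bash
python3 go.py .5715 -.3102 .06 20
```

```text
t 27.2 pos [ 0.5446 -0.3012  0.1411] width 0.0274 q6 -60.1
row [3.24, 0.89, 0.71] [0.04, -0.01, 0.01] min rows 2.0
```

Call:
{"fn": "arm_command", "kwargs": {
  "plan": [
    [[0, 0.5, 0.4, 0, 0, 0], [0.2, 0.89, 0.71, 0, 0, 0], [1.0, 0.89, 0.71, 0, 0, 0], [2.0, 0.89, 0.71, 0, 0, 0], [2.8, 0.89, 0.71, 0, 0, 0], [3.2, 0.89, 0.71, 0, 0, 0], [3.2, 0.89, 0.71, 0, 0, 0], [3.2, 0.89, 0.71, 0, 0, 0]]
  ]
}}

```text
time_s: 28.0
position: [0.5722, -0.3109, 0.0627]
tool_rot: [[0.001, 0.938, 0.346], [-0.001, 0.346, -0.938], [-1.0, 0.001, 0.001]]
ft_force: [0.0, 0.0, -0.1]
grip_width: 0.027
```

```bash
python3 go.py .5715 -.3102 .0427 20
```

```text
t 28.0 pos [ 0.5722 -0.3109  0.0627] width 0.027 q6 -59.1
row [0.8, -0.02, -0.04] [0.04, 0.01, -0.01] min rows 1.0
```

Call:
{"fn": "arm_command", "kwargs": {
  "plan": [
    [[0.3, 0, -0.02, 0, 0, 0], [0.5, 0, -0.02, 0, 0, 0], [0.65, 0, -0.02, 0, 0, 0], [0.75, 0, -0.02, 0, 0, 0], [0.8, 0, -0.02, 0, 0, 0], [0.82, 0, -0.02, 0, 0, 0], [0.82, 0, -0.02, 0, 0, 0]]
  ]
}}

```text
time_s: 28.7
position: [0.5716, -0.3106, 0.0428]
tool_rot: [[0.0, 0.939, 0.345], [-0.001, 0.345, -0.939], [-1.0, 0.0, 0.001]]
ft_force: [-4.2, 2.7, 10.2]
grip_width: 0.0269
```

Contact came at exactly the expected seated height. Release.

Call:
{"fn": "arm_command", "kwargs": {
  "plan": [
    [[0, 0, 0, 0, 0, 0], [0, 0, 0, 0, 0, 0], [0, 0, 0, 0, 0, 0], [0, 0, 0, 0, 0, 0], [0, 0, 0, 0, 0, 0], [0, 0, 0, 0, 0, 0], [0, 0, 0, 0, 0, 0]]
  ],
  "jaw": 0
}}

```text
time_s: 29.4
position: [0.5716, -0.3106, 0.0413]
tool_rot: [[-0.0, 0.939, 0.345], [0.0, 0.345, -0.939], [-1.0, -0.0, -0.0]]
ft_force: [-0.1, -0.3, 0.7]
grip_width: 0.0851
```

Call:
{"fn": "arm_command", "kwargs": {
  "plan": [
    [[-0.5, 0, 0, 0, 0, 0], [-1.5, 0, 0, 0, 0, 0], [-3, 0, 0, 0, 0, 0], [-3.5, 0, 0, 0, 0, 0], [-3.5, 0, 0, 0, 0, 0]]
  ]
}}

```text
time_s: 29.9
position: [0.5723, -0.311, 0.1315]
tool_rot: [[0.004, 0.939, 0.345], [-0.003, 0.345, -0.939], [-1.0, 0.002, 0.004]]
ft_force: [0.8, 0.6, 0.8]
grip_width: 0.0856
```

```bash
python3 go.py .4614 .002 .12 20
```

```text
t 29.9 pos [ 0.5723 -0.311   0.1315] width 0.0856 q6 -59.1
row [0.41, 0.16, -13.29] [0.03, 0.04, -0.02] min rows 7.0
```

Call:
{"fn": "arm_command", "kwargs": {
  "plan": [
    [[0, 0, -1.0, 0, 0, 0], [0.1, 0, -2.8, 0, 0, 0], [0.1, 0, -4.6, 0, 0, 0], [0.2, 0.1, -6.4, 0, 0, 0], [0.2, 0.1, -8.2, 0, 0, 0], [0.3, 0.1, -10.0, 0, 0, 0], [0.3, 0.1, -11.7, 0, 0, 0], [0.3, 0.15, -12.9, 0, 0, 0], [0.3, 0.15, -13.29, 0, 0, 0], [0.3, 0.15, -13.29, 0, 0, 0]]
  ]
}}

```text
time_s: 30.9
position: [0.46, 0.0033, 0.1208]
tool_rot: [[-0.001, 0.938, 0.347], [0.0, 0.347, -0.938], [-1.0, -0.001, -0.001]]
ft_force: [-0.4, -0.1, 0.1]
grip_width: 0.0852
```

Call:
{"fn": "arm_command", "kwargs": {
  "plan": [
    [[0, 0, 0, 0, 0, 0], [0, 0, 0, 0, 0, 0]]
  ]
}}

```text
time_s: 31.1
position: [0.461, 0.0014, 0.1211]
tool_rot: [[-0.0, 0.939, 0.344], [-0.0, 0.344, -0.939], [-1.0, -0.0, 0.0]]
ft_force: [0.1, -0.3, -0.3]
grip_width: 0.0852
```

```bash
python3 go.py .4614 .002 .044 20; python3 cmp.py c5 .5715 -.3104 20 .028 .028 .044 .003
```

```text
t 31.1 pos [0.461  0.0014 0.1211] width 0.0852 q6 -34.7
row [3.08, 0.02, -0.02] [0.02, 0.0, 0.0] min rows 2.0
```

View pics/c5.png

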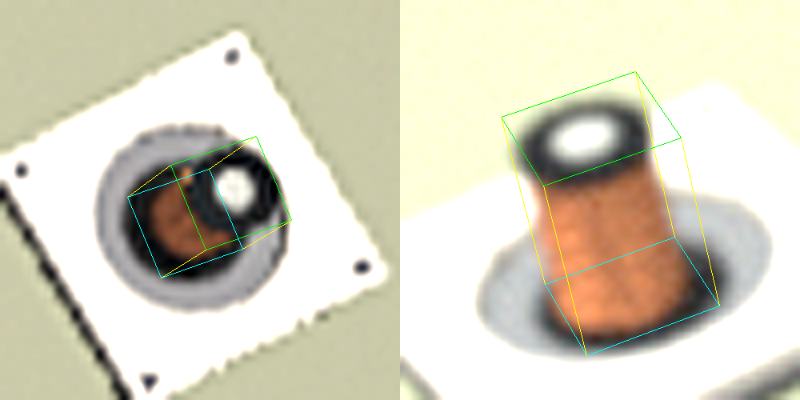

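The coil stands upright in the inner hole. Now the can.

Call:
{"fn": "arm_command", "kwargs": {
  "plan": [
    [[1.0, 0, 0, 0, 0, 0], [2.0, 0, 0, 0, 0, 0], [2.7, 0, 0, 0, 0, 0], [3.05, 0, 0, 0, 0, 0], [3.05, 0, 0, 0, 0, 0], [3.05, 0, 0, 0, 0, 0]]
  ]
}}

```text
time_s: 31.8
position: [0.4609, 0.0023, 0.0455]
tool_rot: [[0.001, 0.939, 0.345], [-0.0, 0.345, -0.939], [-1.0, 0.001, 0.0]]
ft_force: [0.3, 0.2, 0.1]
grip_width: 0.0855
```

Call:
{"fn": "arm_command", "kwargs": {
  "plan": [
    [[0, 0, 0, 0, 0, 0], [0, 0, 0, 0, 0, 0], [0, 0, 0, 0, 0, 0], [0, 0, 0, 0, 0, 0], [0, 0, 0, 0, 0, 0], [0, 0, 0, 0, 0, 0], [0, 0, 0, 0, 0, 0], [0, 0, 0, 0, 0, 0]]
  ],
  "jaw": 1
}}

```text
time_s: 32.6
position: [0.4608, 0.0025, 0.0458]
tool_rot: [[0.001, 0.938, 0.345], [-0.0, 0.345, -0.938], [-1.0, 0.001, 0.001]]
ft_force: [-0.6, 0.4, 4.3]
grip_width: 0.0491
```

Call:
{"fn": "arm_command", "kwargs": {
  "plan": [
    [[-0.5, 0, 0, 0, 0, 0], [-1.5, 0, 0, 0, 0, 0], [-2.7, 0, 0, 0, 0, 0], [-3.9, 0, 0, 0, 0, 0], [-4.6, 0, 0, 0, 0, 0], [-4.6, 0, 0, 0, 0, 0]]
  ]
}}

```text
time_s: 33.2
position: [0.4613, 0.0024, 0.1622]
tool_rot: [[0.005, 0.939, 0.345], [-0.001, 0.345, -0.939], [-1.0, 0.004, 0.003]]
ft_force: [0.6, -0.0, -1.1]
grip_width: 0.049
```

```bash
python3 go.py .5715 -.3106 .15 20
```

```text
t 33.2 pos [0.4613 0.0024 0.1622] width 0.049 q6 -34.6
row [0.53, -0.19, 13.27] [0.03, 0.03, -0.04] min rows 7.0
```

Call:
{"fn": "arm_command", "kwargs": {
  "plan": [
    [[0, 0, 0.6, 0, 0, 0], [0, 0, 1.9, 0, 0, 0], [0, 0, 3.5, 0, 0, 0], [0.1, -0.1, 5.1, 0, 0, 0], [0.2, -0.1, 6.7, 0, 0, 0], [0.3, -0.1, 8.3, 0, 0, 0], [0.4, -0.1, 9.9, 0, 0, 0], [0.4, -0.2, 11.4, 0, 0, 0], [0.4, -0.2, 12.6, 0, 0, 0], [0.4, -0.2, 13.27, 0, 0, 0]]
  ]
}}

```text
time_s: 34.2
position: [0.5699, -0.3139, 0.1474]
tool_rot: [[-0.002, 0.939, 0.343], [0.001, 0.343, -0.939], [-1.0, -0.002, -0.002]]
ft_force: [-0.1, -0.2, -0.4]
grip_width: 0.0493
```

Call:
{"fn": "arm_command", "kwargs": {
  "plan": [
    [[0.2, 0, 0, 0, 0, 0], [0.6, 0, 0, 0, 0, 0], [0.9, 0, 0, 0, 0, 0], [0.9, 0, 0, 0, 0, 0], [0.9, 0, 0, 0, 0, 0]]
  ]
}}

```text
time_s: 34.7
position: [0.5702, -0.3099, 0.1274]
tool_rot: [[-0.0, 0.938, 0.346], [0.0, 0.346, -0.938], [-1.0, -0.0, -0.0]]
ft_force: [0.3, 0.4, -1.4]
grip_width: 0.0491
```

```bash
python3 go.py .5715 -.3106 .0517 20; python3 cmp.py c6 .5715 -.3106 20 .050 .050 .054 .083
```

```text
t 34.7 pos [ 0.5702 -0.3099  0.1274] width 0.0491 q6 -59.2
row [3.03, 0.04, 0.05] [0.04, -0.0, 0.0] min rows 2.0
```

View pics/c6.png

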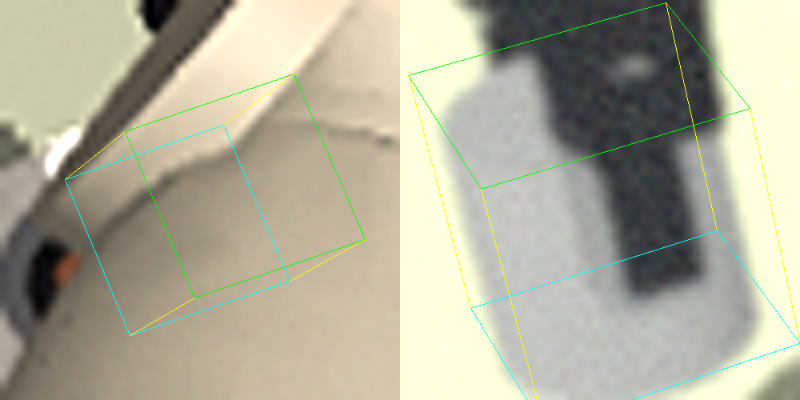

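The can hangs upright, matching the model. Lower it in two stages, with a force check between.

Call:
{"fn": "arm_command", "kwargs": {
  "plan": [
    [[0.3, 0.04, 0.05, 0, 0, 0], [0.8, 0.04, 0.05, 0, 0, 0], [1.3, 0.04, 0.05, 0, 0, 0], [1.8, 0.04, 0.05, 0, 0, 0], [2.2, 0.04, 0.05, 0, 0, 0], [2.5, 0.04, 0.05, 0, 0, 0], [2.6, 0.04, 0.05, 0, 0, 0], [2.6, 0.04, 0.05, 0, 0, 0]]
  ]
}}

```text
time_s: 35.6
position: [0.5717, -0.3114, 0.0623]
tool_rot: [[-0.0, 0.939, 0.345], [0.0, 0.345, -0.939], [-1.0, -0.0, -0.0]]
ft_force: [-0.0, -0.1, -1.3]
grip_width: 0.0487
```

```bash
python3 go.py .5715 -.3106 .0517 20
```

```text
t 35.6 pos [ 0.5717 -0.3114  0.0623] width 0.0487 q6 -59.2
row [0.42, 0.0, -0.03] [0.03, -0.0, 0.0] min rows 1.0
```

Call:
{"fn": "arm_command", "kwargs": {
  "plan": [
    [[0.1, 0, 0, 0, 0, 0], [0.2, 0, 0, 0, 0, 0], [0.3, 0, 0, 0, 0, 0], [0.38, 0, 0, 0, 0, 0], [0.42, 0, 0, 0, 0, 0], [0.44, 0, 0, 0, 0, 0], [0.44, 0, 0, 0, 0, 0]]
  ]
}}

```text
time_s: 36.3
position: [0.5716, -0.3113, 0.0519]
tool_rot: [[0.0, 0.939, 0.345], [-0.0, 0.345, -0.939], [-1.0, -0.0, 0.0]]
ft_force: [-1.1, 1.4, 2.9]
grip_width: 0.0492
```

Contact at the expected seated height. Release, back off and check everything.

Call:
{"fn": "arm_command", "kwargs": {
  "plan": [
    [[0, 0, 0, 0, 0, 0], [0, 0, 0, 0, 0, 0], [0, 0, 0, 0, 0, 0], [0, 0, 0, 0, 0, 0], [0, 0, 0, 0, 0, 0], [0, 0, 0, 0, 0, 0], [0, 0, 0, 0, 0, 0]]
  ],
  "jaw": 0
}}

```text
time_s: 37.0
position: [0.5717, -0.3114, 0.0515]
tool_rot: [[-0.0, 0.939, 0.345], [0.0, 0.345, -0.939], [-1.0, -0.0, -0.0]]
ft_force: [0.2, -0.2, -0.3]
grip_width: 0.0853
```

Call:
{"fn": "arm_command", "kwargs": {
  "plan": [
    [[-0.4, 0, 0, 0, 0, 0], [-1.2, 0, 0, 0, 0, 0], [-2.5, 0, 0, 0, 0, 0], [-4, 0, 0, 0, 0, 0], [-4.5, 0, 0, 0, 0, 0], [-4.5, 0, 0, 0, 0, 0]]
  ]
}}

```text
time_s: 37.6
position: [0.5722, -0.3117, 0.1666]
tool_rot: [[0.004, 0.939, 0.345], [-0.003, 0.345, -0.939], [-1.0, 0.002, 0.004]]
ft_force: [-0.3, -0.3, -0.8]
grip_width: 0.0854
```

Call:
{"fn": "arm_command", "kwargs": {
  "plan": [
    [[0, 0, -1, 0, 0, 0], [0, 0, -2.5, 0, 0, 0], [0, 0, -4, 0, 0, 0], [0, 0, -5.5, 0, 0, 0], [0, 0, -7, 0, 0, 0], [0, 0, -8, 0, 0, 0], [0, 0, -8.5, 0, 0, 0], [0, 0, -8.5, 0, 0, 0], [0, 0, -8.5, 0, 0, 0]]
  ]
}}

```text
time_s: 38.5
position: [0.4987, -0.1127, 0.1637]
tool_rot: [[-0.0, 0.939, 0.345], [-0.0, 0.345, -0.939], [-1.0, -0.0, 0.0]]
ft_force: [-0.3, -1.0, 0.3]
grip_width: 0.0855
```

```bash
python3 - <<'E'
from ov import *
Q=[(.5717,-.3113,20,.05,.05,.054,.006),(.638,.0923,56,.03,.03,.045,.004)]
cv2.imwrite('pics/f.png',np.vstack([np.hstack([cv2.resize(draw(n,box(*v[:6])+[0,0,v[6]],25,10),(300,300)) for n in('top','scene')]) for v in Q]))
d=get_image('scene')['img'];cv2.imwrite('pics/fs.png',d[:,:,::-1])
E
python3 go.py .5 0 .2 20
```

```text
t 38.75 pos [ 0.4986 -0.1127  0.1638] width 0.0855 q6 -46.1
row [-1.45, 1.6, -4.21] [0.02, -0.0, 0.0] min rows 3.0
```

View pics/f.png

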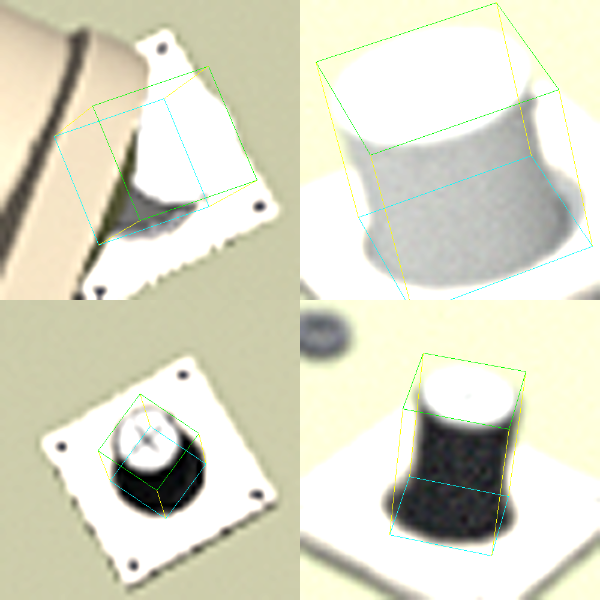

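View pics/fs.png

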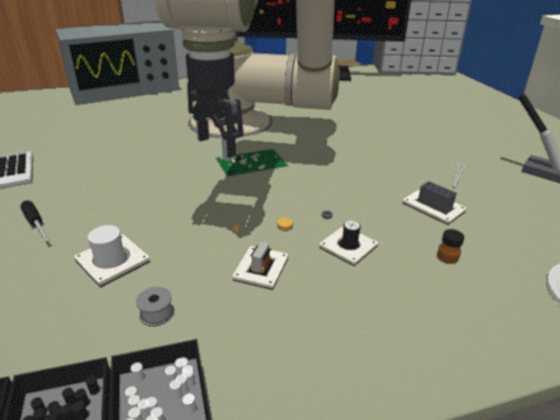

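The final view has the can level at the seated model height (106,246), capacitor (350,235), transformer (261,259) and heat sink (437,197) all upright in their nests. Hand in.

```bash
python3 -c "
from rig import workorder
print(workorder.close_job())"
```

```text
the job is handed in; nothing more can be done
None
```

The job is done and handed in at about 39 s of the 128 s allowed. The transformer, capacitor, heat sink and coil are each in their own nest, and the screening can is closed over the coil.

- **Seating:** each part met its recess floor within 0.5 mm of the height expected for full seating. The can met its ledge at 51.9 mm TCP height, with 51.8 mm expected.
- **Forces:** the highest reading at the end of a move was about 13 N, well under the limits.
- **Pictures:** after each release, and in the last pictures for the capacitor and can, every part stands upright and level. They match the models of a seated part to about 1–2 mm, and the gripper was open and clear of everything.
- **Weaker evidence:** the arm partly hid the coil nest in the last top view, so the can's final seat rests on the scene view and the contact height. My triangulated heights also read 1–5 mm low throughout, worst on the transformer nest, which had the roughest pixel reading. I took that as calibration and reading error. No check failed.

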